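# Swap the standard jar behind the solvent bottles

### The job

The used standard jar (yellow lid) is penned in at the back corner of the white solvent tray: first lift both tall solvent bottles out and stand them in the empty yellow parking tray, then move the used jar into the black empties tub and stand the fresh jar (green lid) centred on the grey mat in its place. When the jars are swapped, put the bottles back, the blue-capped one centred on the blue mat and the red-capped one centred on the red mat. Set all the glass down gently, keep it upright, and do not shift the vial rack in the tray.

Things in the scene. Friction and masses are not known exactly. Their poses are not given: they have to be found in the camera images.
- blue_bottle: amber glass solvent bottle with a BLUE screw cap, 0.3 to 0.6 kg, 143 mm high. 70 mm in diameter up to 88 mm height, then a shoulder and neck; the cap is 52 mm in diameter at heights 115 to 143 mm. Best gripped across the cap from above. Origin: centre of its underside, z up. At the start it stands on the blue mat.
- red_bottle: the same bottle with a RED screw cap: 70 mm diameter, 143 mm high, cap 52 mm in diameter at heights 115 to 143 mm, 0.3 to 0.6 kg. Origin: centre of its underside, z up. At the start it stands on the red mat.
- used_jar: used standard jar: squat amber jar with a YELLOW lid, 62 mm high, body 50 mm in diameter, lid 52 mm in diameter at heights 44 to 62 mm, about 0.11 kg. Origin: centre of its underside, z up. At the start it stands on the grey mat, one tall bottle 74 mm away on its -x side and the other 74 mm away on its -y side (axes of the grey mat).
- fresh_jar: the fresh standard jar: the same jar (62 mm high, lid 52 mm in diameter at heights 44 to 62 mm) with a GREEN lid. Origin: centre of its underside, z up. At the start it stands on the bench just beyond the empties tub.
- blue_mat: round blue mat, 84 mm in diameter, 2 mm thick, fixed in the white solvent tray: the blue-capped bottle's place. Origin: centre of its underside; axes along the tray's sides. The tray is fixed, 185 x 185 mm outside, with a 5 mm floor (the mats lie on it) and rims 30 mm high. It has four places in a square about 74 mm apart, their centres 50 to 55 mm from the rims.
- red_mat: round red mat, 84 mm in diameter, 2 mm thick, fixed in the solvent tray: the red-capped bottle's place. Origin: centre of its underside; axes along the tray's sides. The blue and red mats have the tray's -x,+y place and its +x,-y place, either way round.
- jar_mat: round grey mat of 64 mm diameter, 2 mm thick, fixed in the back corner (+x,+y) of the solvent tray: the place of the standard jar. Origin: centre of its underside; axes along the tray's sides.
- vial_rack: white 4 x 4 rack of small vials standing loose in the front corner (-x,-y) of the solvent tray, 60 x 60 mm, 40 mm high, to be left where it is. Origin: centre of its underside.
- parking_tray: the parking tray: low empty yellow plastic spill tray fixed on the bench, 220 mm (its x) by 130 mm (its y) outside, walls 4 mm thick and 20 mm high, floor 4 mm thick; both bottles fit side by side along its x. Origin: centre of its underside.
- empties_tub: the empties tub: black plastic tub fixed on the bench, 140 x 140 mm outside, walls 5 mm thick and 30 mm high, floor 5 mm thick, open on top and empty. Origin: centre of its underside; axes along its sides.
Not all that is in view belongs to the job. Leave any purple look-alike of the fresh_jar alone.

How it is judged:
By the outcome, as a careful person would: the job done as asked, in the order asked, and still so for the second after the job is handed in, with the robot touching nothing.
It also fails if it takes over 136 s, if anything falls off the work surface, if the arm or the gripper's body presses on something with over 40 N, if the wrist force passes 120 N, or if a joint passes its speed limit or range.

### The arm

A 7-joint arm with a two-finger parallel gripper is mounted at the origin on the work surface. World frame = base frame: x ahead of the robot, y to its left, z up, the work surface at z = 0. Lengths are in m, angles in rad, forces in N, time in s.
With the tool pointing down it reaches from about 0.425 to 0.925 m from the base axis. Payload 6.8 kg.
Tool frame: the origin (TCP) lies midway between the tips of the shut fingers; the grasp point (between the pads) lies 19 mm behind it; z points along the fingers, y is the line along which they close (so a half turn about z gives the same grasp; the last joint's range is limited). The gripper opens to 85 mm and grips with 20 to 120 N. Pads are 22 mm wide; open, the fingers measure 114 mm over their backs; the gripper's body (76 mm by 85 mm) begins 54 mm behind the grasp point. The pads swing forward as they close: fully open they stand 13 mm farther back than shut.
Start: joints at [-1.41, 0.477, 0.022, 1.555, -0.011, 1.109, -0.083], TCP at [0.179, 0.651, 0.196] pointing down, gripper open.
Joint ranges: [-2.96, 2.96], [-0.34, 2.1], [-1.41, 1.46], [0.24, 2.44], [-1.37, 4.51], [0.17, 1.92], [-2.96, 2.96]. Speed limits (rad/s): [2.39, 2.39, 3.14, 3.14, 3.14, 3.14, 3.14].

### API

Orientations are given as a unit quaternion [w, x, y, z].
In Python, from station import bot, imaging gives the robot as it stands.
- The arm moves only by the tool move_arm, never from a script. Its argument "commands" is a list that holds one entry, the list of rows, each a list of 7 numbers: the shift along the tool's x, y, z in m, then the turn, a rotation vector about the tool's x, y, z in degrees, then the finger opening in m, from 0 to 0.0854. In form: [[[x, y, z, rx, ry, rz, grip], ...]]. A call has 1 to 20 rows; each row shifts and turns the commanded pose from where the row before left it, along the tool's axes as they then stand; what a row does not reach is not made up. A row lasts 1/8 s, in which the tool goes at most 62.5 mm and 10.7 degrees, less where a joint would pass 70% of its speed; a pose out of reach is approached as far as the arm can. A call is refused whole if a number of a shift passes 0.0625 or a number of a turn 10.7, either way. A call with a gripper value outside its range is refused whole. The fingers move at their own pace and stop on an object; "squeeze" is the grip in N (left out, the last holds). Time passes only in rows, so rows that do not move let the fingers close. It gives the time, the measured TCP pose, the force, the opening and the grip force at its end, in the units of the state.
- bot.get_obs(): the state, without advancing time (a new reading comes with each control period).
- imaging.read_camera(name): name is "side" or "top" or "wrist"; returns the picture (420x560x3 uint8, red, green, blue); there is no depth.
- imaging.calibration(name): a dict with "intrinsics" (3x3 intrinsics, pixels), "extrinsics" (4x4, takes a point from camera to world coordinates); the wrist camera has in their place "mount" (4x4, takes a point from camera to tool coordinates, whose origin is the TCP and whose axes are the flange's). Camera axes: x right, y down, z forward; pixel columns grow to the right and rows downward; lengths in m; the calibration is good to about 2 mm. A picture is of the moment at which its call begins: read the wrist's pose just before it. calibration takes no time and is no camera call.
- bot.hand_in(): hands the job in; it is judged then, once.
The state is a dict: "t": time; "q": joint angles; "joint_vel": joint speeds; "joint_torque": joint torques, N m; "eef_pos": TCP position; "tool_rot": TCP orientation; "contact_force": force on the tool from outside, world axes, zero at the start; "torque": the same for the moment, N m; "gripper_width": opening from 0.0 (shut) to 1.0 (fully open); "grasp_force": force on a finger pad.
Only numpy, scipy, OpenCV 4.12 (cv2) and the standard library are available. Lean on these libraries where they do the work, as an engineer would, in place of code of your own. Each camera call takes 0.05 s, during which the arm holds its last target. There are 200 camera calls.

## Working session

There is one attempt and no reset: what is moved stays moved. The work goes in short steps, Python scripts to look and compute and a tool call to move; the robot and the scene stay as the last step left them, time stands still between calls to the robot, and variables do not carry over. Pictures are saved under pics/ and viewed, at most 14 in all, crops included, and the job is handed in when it is done.

Besides the shell and the picture viewer there is one more tool, called after "Emit:" as name([rows], argument=value, ...), one row to a line, values as JSON. move_arm: Moves the arm, as the interface text tells. Its arguments: {"type":"object","properties":{"commands":{"type":"array","items":{"type":"array","items":{"type":"array","items":{"type":"number"}}}},"squeeze":{"type":"number"}},"required":["commands"]}

```bash
mkdir -p pics; ls
cat > look.py <<'E'
import sys,cv2
from station import bot,imaging
for n in sys.argv[2:]:
    im=imaging.read_camera(n); cv2.imwrite(f'pics/{sys.argv[1]}_{n}.png',im[:,:,::-1])
E
python3 look.py a top side
python3 -c "
from station import bot,imaging
import numpy as np
np.set_printoptions(precision=4,suppress=True)
o=bot.get_obs();print(o)
for n in ['top','side','wrist']:print(n,imaging.calibration(n))"
```

```text
pics
{'t': 0.1, 'q': array([-1.4101,  0.4777,  0.0224,  1.5564, -0.0115,  1.1093, -0.0831]), 'joint_vel': array([ 0.0015, -0.0014,  0.0001, -0.0016, -0.0012, -0.0005,  0.0006]), 'joint_torque': array([  0.0042, -59.7765,   1.613 , -28.1956,   0.0127,   0.0049,
         0.    ]), 'eef_pos': array([0.1792, 0.6502, 0.1953]), 'tool_rot': array([-0.    ,  0.134 ,  0.991 , -0.0008]), 'contact_force': array([0.0877, 0.3988, 0.4953]), 'torque': array([-0.0032,  0.0203, -0.0352]), 'grasp_force': 0.0, 'gripper_width': 1.0000641901234644}
top {'intrinsics': array([[382.4455,   0.    , 275.951 ],
       [  0.    , 382.4455, 209.1972],
       [  0.    ,   0.    ,   1.    ]]), 'extrinsics': array([[ 0.0142, -0.9944,  0.1048,  0.5112],
       [-0.9996, -0.0113,  0.0277, -0.0336],
       [-0.0263, -0.1052, -0.9941,  0.8553],
       [ 0.    ,  0.    ,  0.    ,  1.    ]])}
side {'intrinsics': array([[485.701 ,   0.    , 279.5176],
       [  0.    , 485.701 , 213.5932],
       [  0.    ,   0.    ,   1.    ]]), 'extrinsics': array([[-0.9243, -0.2654,  0.2744,  0.2556],
       [-0.3813,  0.676 , -0.6306,  0.7583],
       [-0.0182, -0.6874, -0.726 ,  0.8943],
       [ 0.    ,  0.    ,  0.    ,  1.    ]])}
wrist {'intrinsics': array([[346.0061,   0.    , 280.807 ],
       [  0.    , 346.0061, 209.7469],
       [  0.    ,   0.    ,   1.    ]]), 'mount': array([[-0.001 , -0.9655, -0.2606,  0.0658],
       [ 1.    , -0.0008, -0.0007,  0.0004],
       [ 0.0005, -0.2606,  0.9655, -0.1774],
       [ 0.    ,  0.    ,  0.    ,  1.    ]])}
```

View pics/a_top.png

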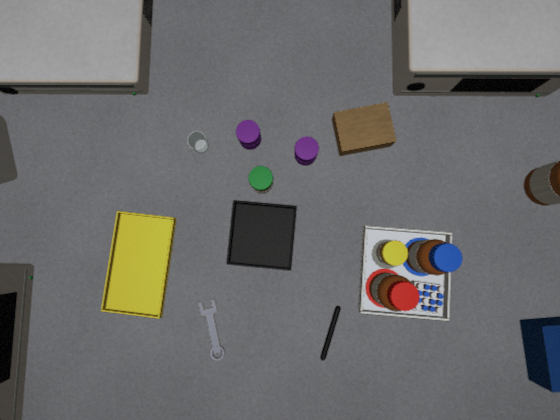

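View pics/a_side.png

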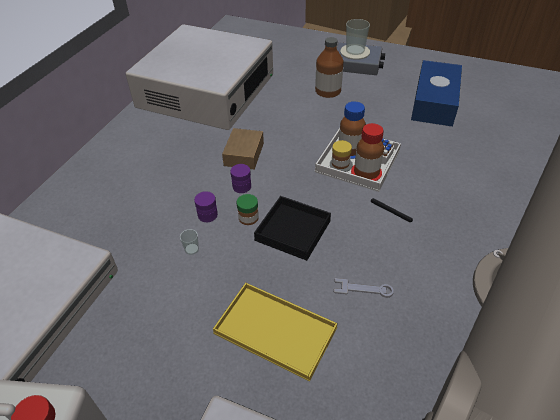

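The top view shows the solvent tray at (406,272), with the yellow lid at (394,253), blue cap at (446,258) and red cap at (404,296). The tub is at (262,236), the green jar at (261,178), the purple decoys at (248,133) and (306,150), and the parking tray at (138,265). The side view agrees.

```bash
cat > h.py <<'E'
import cv2,numpy as np
from scipy.spatial.transform import Rotation as R
from station import bot,imaging
np.set_printoptions(precision=4,suppress=True)
RANGES={'yellow':((22,120,90),(34,255,255)),'green':((50,100,40),(75,255,255)),'blue':((105,150,80),(125,255,255)),'red':((0,190,90),(5,255,255))}
def pose():
    o=bot.get_obs(); q=o['tool_rot']; T=np.eye(4); T[:3,:3]=R.from_quat([q[1],q[2],q[3],q[0]]).as_matrix(); T[:3,3]=o['eef_pos']; return T
def cam(n):
    c=imaging.calibration(n)
    E=pose()@c['mount'] if n=='wrist' else c['extrinsics']
    return c['intrinsics'],E
def ray(n,uv,ce=None):
    K,E=ce or cam(n)
    d=E[:3,:3]@np.linalg.inv(K)@[uv[0],uv[1],1]; return E[:3,3],d/np.linalg.norm(d)
def onplane(n,uv,z,ce=None):
    o,d=ray(n,uv,ce); return o+d*(z-o[2])/d[2]
def mask(im,name):
    hsv=cv2.cvtColor(im,cv2.COLOR_RGB2HSV); return cv2.inRange(hsv,*RANGES[name])
def blobs(im,name,amin=60):
    c,_=cv2.findContours(mask(im,name),cv2.RETR_EXTERNAL,cv2.CHAIN_APPROX_NONE)
    return sorted([k for k in c if cv2.contourArea(k)>amin],key=cv2.contourArea,reverse=True)
def two(ra,rb):
    (a,u),(b,v)=ra,rb
    s=np.linalg.lstsq(np.c_[u,-v],b-a,rcond=None)[0]
    p,q=a+u*s[0],b+v*s[1]; return (p+q)/2,np.linalg.norm(p-q)
E
python3 - <<'E'
from h import *
for n in ['top','side']:
    im=cv2.cvtColor(cv2.imread(f'pics/a_{n}.png'),cv2.COLOR_BGR2RGB)
    for c,z in [('yellow',.06),('green',.053),('blue',.136),('red',.136)]:
        for k in blobs(im,c)[:3]:
            (u,v),s,a=cv2.minAreaRect(k); print(n,c,(round(u),round(v)),np.round(s),onplane(n,(u,v),z))
    if n=='top':
        k=blobs(im,'yellow')[0]; b=cv2.boxPoints(cv2.minAreaRect(k)); print('park',[onplane(n,p,.02)[:2] for p in b])
        g=cv2.cvtColor(im,cv2.COLOR_RGB2HSV)
        for nm,m in [('tub',(g[...,2]<45)),('tray',(g[...,1]<40)&(g[...,2]>135))]:
            m=m.astype('uint8')*255; m=cv2.morphologyEx(m,cv2.MORPH_CLOSE,np.ones((5,5)))
            for k in sorted(cv2.findContours(m,0,2)[0],key=cv2.contourArea)[::-1][:5]:
                r=cv2.minAreaRect(k)
                if 180<r[0][0]<460 and r[0][1]>180: print(nm,r,[onplane(n,p,.03)[:2] for p in cv2.boxPoints(r)])
E
```

```text
top yellow (138, 264) [ 61. 103.] [0.4769 0.2737 0.06  ]
top yellow (395, 253) [24. 26.] [ 0.5076 -0.2569  0.06  ]
top green (260, 178) [23. 23.] [0.6623 0.0226 0.053 ]
top blue (551, 358) [66. 16.] [ 0.3257 -0.5084  0.136 ]
top blue (446, 257) [28. 29.] [ 0.502  -0.3297  0.136 ]
top red (404, 296) [28. 28.] [ 0.4308 -0.2496  0.136 ]
park [array([0.3744, 0.3661]), array([0.596 , 0.3467]), array([0.5779, 0.2106]), array([0.3583, 0.2335])]
tub ((261.2622985839844, 234.61477661132812), (63.827693939208984, 63.827693939208984), 5.19442892074585) [array([0.4799, 0.0936]), array([0.6175, 0.0848]), array([ 0.6063, -0.0539]), array([ 0.4697, -0.0428])]
tray ((406.9794006347656, 272.76763916015625), (90.88536071777344, 88.96794128417969), 4.39870548248291) [array([ 0.3799, -0.1865]), array([ 0.5665, -0.2027]), array([ 0.554 , -0.3945]), array([ 0.3692, -0.374 ])]
tray ((212.6151580810547, 330.16571044921875), (59.0630989074707, 15.51530647277832), 77.00537872314453) [array([0.3955, 0.1515]), array([0.4033, 0.1194]), array([0.2857, 0.0878]), array([0.278 , 0.1193])]
side yellow (274, 328) [110.  64.] [0.4637 0.3193 0.06  ]
side yellow (342, 148) [16. 18.] [ 0.5068 -0.2537  0.06  ]
side green (247, 203) [18. 20.] [0.661  0.0237 0.053 ]
side blue (439, 83) [43. 40.] [ 0.3145 -0.5426  0.136 ]
side blue (354, 108) [12. 19.] [ 0.5035 -0.3364  0.136 ]
```

Emit:
move_arm([
  [[0,0,0,0,0,-7.7,0.085],[0,0,0,0,0,-7.7,0.085],[-0.041,-0.05,-0.007,0,0,0,0.085],[-0.041,-0.05,-0.007,0,0,0,0.085],[-0.041,-0.05,-0.007,0,0,0,0.085],[-0.041,-0.05,-0.007,0,0,0,0.085],[-0.041,-0.05,-0.007,0,0,0,0.085],[-0.041,-0.05,-0.007,0,0,0,0.085],[-0.041,-0.05,-0.007,0,0,0,0.085],[-0.041,-0.05,-0.007,0,0,0,0.085],[-0.041,-0.05,-0.007,0,0,0,0.085],[0.01,-0.053,0,0,0,0,0.085],[0.01,-0.053,0,0,0,0,0.085],[0.01,-0.053,0,0,0,0,0.085],[0.01,-0.053,0,0,0,0,0.085],[0.01,-0.053,0,0,0,0,0.085],[0.01,-0.053,0,0,0,0,0.085],[0.01,-0.053,0,0,0,0,0.085],[0.01,-0.053,0,0,0,0,0.085],[0.01,-0.053,0,0,0,0,0.085]],
])

```text
t: 2.6
eef_pos: [0.4431, -0.2601, 0.2566]
tool_rot: [-0.0, -0.0, 1.0, 0.0]
contact_force: [1.2, 0.0, -0.2]
gripper_width: 0.997
grasp_force: 0.0
```

Emit:
move_arm([
  [[0,0,0,0,0,0,0.085],[0,0,0,0,0,0,0.085]],
])

```text
t: 2.85
eef_pos: [0.4438, -0.2579, 0.2563]
tool_rot: [-0.0, -0.0, 1.0, 0.0]
contact_force: [-0.6, -0.1, -0.4]
gripper_width: 1.0
grasp_force: 0.0
```

```bash
cat > w.py <<'E'
import sys
from h import *
def wrist(tag):
    ce=cam('wrist'); im=imaging.read_camera('wrist'); cv2.imwrite(f'pics/{tag}.png',im[:,:,::-1]); return im,ce
if __name__=='__main__':
    im,ce=wrist(sys.argv[1]); print(pose()[:3,3])
    for a in sys.argv[2:]:
        c,z=a.split(':')
        for k in blobs(im,c,150)[:3]:
            h=cv2.convexHull(k); e=cv2.fitEllipse(h); (x,y),r=cv2.minEnclosingCircle(h)
            print(c,np.round(e[0]),np.round(e[1]),'ell',onplane('',e[0],float(z),ce)[:2],'circ',onplane('',(x,y),float(z),ce)[:2],r)
E
python3 w.py b red:.150 blue:.150 yellow:.069
```

```text
[ 0.4441 -0.2573  0.2564]
blue [206. 256.] [58. 63.] ell [ 0.4962 -0.3234] circ [ 0.4958 -0.3237] 31.25222396850586
blue [227. 214.] [60. 64.] ell [ 0.4584 -0.3032] circ [ 0.4591 -0.3034] 32.030906677246094
yellow [284. 235.] [45. 46.] ell [ 0.5051 -0.2539] circ [ 0.5053 -0.2542] 23.31096649169922
```

View pics/b.png

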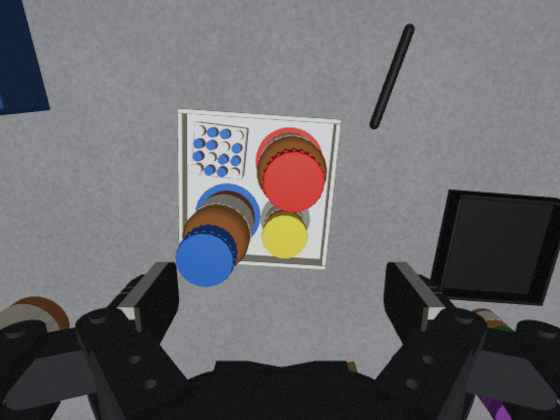

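The wrist view shows the red cap at (294,180), blue cap at (206,256), yellow lid at (285,235), and the vial rack at (219,150). The red mask needs its hue widened past the wrap-around.

```bash
sed -i "s/    hsv=cv2.cvtColor(im,cv2.COLOR_RGB2HSV); return/    hsv=cv2.cvtColor(im,cv2.COLOR_RGB2HSV)\n    if name=='red': hsv[...,0]=(hsv[...,0].astype(int)+2)%180\n    return/" h.py
sed -i "s/'red':((0,190,90),(5,255,255))/'red':((0,150,110),(5,255,255))/" h.py
python3 - <<'E'
from h import *
im=cv2.imread('pics/b.png')[:,:,::-1].copy()
print(cv2.cvtColor(im,cv2.COLOR_RGB2HSV)[[180,190,140,160],[294,310,280,300]])
ce=cam('wrist')
for k in blobs(im,'red',100): print(cv2.fitEllipse(k),onplane('',cv2.fitEllipse(k)[0],.15,ce))
# tray at rim
g=cv2.cvtColor(im,cv2.COLOR_RGB2HSV); m=((g[...,1]<40)&(g[...,2]>150)).astype('uint8')*255
m=cv2.morphologyEx(m,cv2.MORPH_CLOSE,np.ones((5,5)))
k=max(cv2.findContours(m,0,2)[0],key=cv2.contourArea);r=cv2.minAreaRect(k);print(r,[onplane('',p,.03,ce)[:2] for p in cv2.boxPoints(r)],onplane('',r[0],.03,ce))
print('red c by hand',onplane('',(294,180),.15,ce))
E
```

```text
[[  2 172 202]
 [  2 178 202]
 [ 13 172  95]
 [  2 166 201]]
((293.1233825683594, 180.81991577148438), (60.23588562011719, 60.65159606933594), 31.20203399658203) [ 0.43   -0.2468  0.15  ]
((291.4928894042969, 171.94866943359375), (70.9315414428711, 85.33387756347656), 168.44049072265625) [ 0.4226 -0.2482  0.15  ]
((254.95236206054688, 189.32728576660156), (166.27928161621094, 151.80404663085938), 3.8785247802734375) [array([ 0.552 , -0.4001]), array([ 0.3692, -0.3731]), array([ 0.3813, -0.1867]), array([ 0.5673, -0.1909])] [ 0.4621 -0.2877  0.03  ]
red c by hand [ 0.4293 -0.2461  0.15  ]
```

Emit:
move_arm([
  [[0.007,0.0053,0,0,0,0,0.085],[0.007,0.0053,0.02,0,0,0,0.085],[0,0,0.025,0,0,0,0.085],[0,0,0.025,0,0,0,0.085],[0,0,0.025,0,0,0,0.085],[0,0,0.025,0,0,0,0.085],[0,0,0.015,0,0,0,0.085],[0,0,0.007,0,0,0,0.085],[0,0,0,0,0,0,0.085],[0,0,0,0,0,0,0.045],[0,0,0,0,0,0,0.045],[0,0,0,0,0,0,0.045],[0,0,0,0,0,0,0.045],[0,0,0,0,0,0,0.045],[0,0,0,0,0,0,0.045]],
], squeeze=50)

```text
t: 4.78
eef_pos: [0.4298, -0.2481, 0.1147]
tool_rot: [-0.0, 0.0, 1.0, 0.0]
contact_force: [0.3, -0.2, -0.2]
gripper_width: 0.524
grasp_force: 0.0
```

```bash
python3 look.py c wrist side
python3 - <<'E'
import cv2,numpy as np
a=cv2.imread('pics/c_wrist.png');b=cv2.imread('pics/c_side.png')[60:270,250:530];b=cv2.resize(b,(400,300));a=cv2.resize(a,(400,300))
cv2.imwrite('pics/c.png',np.hstack([a,b]))
from station import bot;o=bot.get_obs();print(o['gripper_width'],o['grasp_force'])
E
```

```text
0.5280048232447206 0.0
```

View pics/c.png

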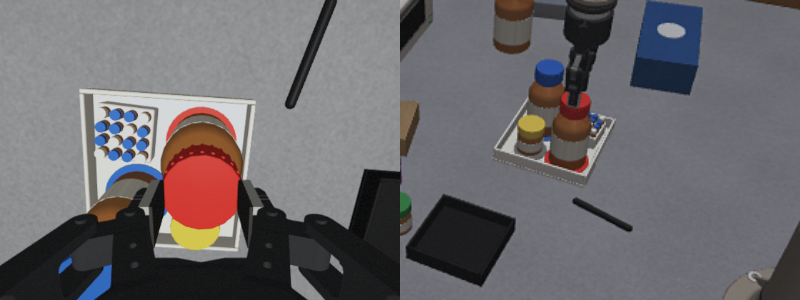

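The wrist view shows the cap centred between the pads but with a small gap each side, so it is not gripped yet. The opening command needs to be lower.

Emit:
move_arm([
  [[0,0,0,0,0,0,0.02],[0,0,0,0,0,0,0.02],[0,0,0,0,0,0,0.02],[0,0,0,0,0,0,0.02]],
])

```text
t: 5.38
eef_pos: [0.4307, -0.2498, 0.1158]
tool_rot: [0.001, 0.0, 1.0, -0.001]
contact_force: [-0.5, -3.2, 6.6]
gripper_width: 0.234
grasp_force: 3.1
```

```bash
python3 look.py d wrist side
python3 - <<'E'
import cv2,numpy as np
a=cv2.imread('pics/d_wrist.png')[100:400,130:450];b=cv2.imread('pics/d_side.png')[80:200,300:420];b=cv2.resize(b,(400,400));a=cv2.resize(a,(400,400))
cv2.imwrite('pics/d.png',np.hstack([a,b]))
from station import bot;o=bot.get_obs();print(o['gripper_width'],o['grasp_force'],o['eef_pos'])
E
```

```text
0.23205281062577743 3.1475719052832574 [ 0.43072467 -0.24982336  0.1157942 ]
```

View pics/d.png

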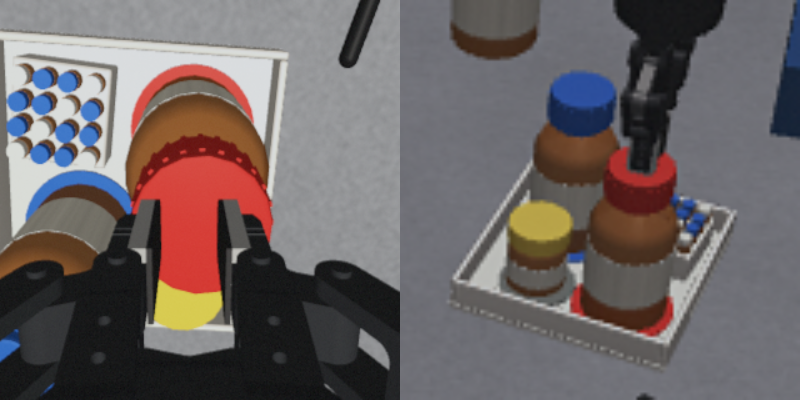

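Run:
```python
from h import *
for n in ['side','wrist']:
    K,E=cam(n)
    for z in (.095,.116,.135,.15,.165,.19):
        for dy in ((0,) if n=='side' else (-.01,.01)):
            p=np.linalg.inv(E)@[.4307,-.2498+dy,z,1]; q=K@p[:3]; print(n,z,dy,q[:2]/q[2])
```

```text
side 0.095 0 [370.6084 144.9996]
side 0.116 0 [371.5721 138.5474]
side 0.135 0 [372.4645 132.5725]
side 0.15 0 [373.1832 127.7603]
side 0.165 0 [373.9148 122.8617]
side 0.19 0 [375.1639 114.499 ]
wrist 0.095 -0.01 [264.0267 229.3005]
wrist 0.095 0.01 [297.2156 229.2661]
wrist 0.116 -0.01 [262.1236 241.5488]
wrist 0.116 0.01 [298.8848 241.5145]
wrist 0.135 -0.01 [260.0108 255.1473]
wrist 0.135 0.01 [300.7381 255.1139]
wrist 0.15 -0.01 [257.9908 268.1481]
wrist 0.15 0.01 [302.5101 268.1166]
wrist 0.165 -0.01 [255.5562 283.8179]
wrist 0.165 0.01 [304.646  283.7897]
wrist 0.19 -0.01 [250.1586 318.5581]
wrist 0.19 0.01 [309.382  318.5415]
```

The fingers are resting on top of the cap: the real tips sit about 33 mm above the reported TCP. I'll lift, open, and go lower slowly while watching the force.

Emit:
move_arm([
  [[0,0,-0.02,0,0,0,0.02],[0,0,0,0,0,0,0.085],[0,0,0,0,0,0,0.085],[0,0,0,0,0,0,0.085],[0,0,0,0,0,0,0.085],[0,0,0,0,0,0,0.085],[0,0,0.012,0,0,0,0.085],[0,0,0.012,0,0,0,0.085],[0,0,0.006,0,0,0,0.085],[0,0,0.006,0,0,0,0.085],[0,0,0,0,0,0,0.085]],
])

```text
t: 6.85
eef_pos: [0.4295, -0.248, 0.0983]
tool_rot: [-0.0, 0.0, 1.0, 0.0]
contact_force: [-0.1, 0.1, 0.3]
gripper_width: 0.993
grasp_force: 0.0
```

```bash
python3 look.py e wrist side
python3 - <<'E'
import cv2,numpy as np
a=cv2.imread('pics/e_wrist.png');b=cv2.imread('pics/e_side.png')[60:210,270:470]
a=cv2.resize(a,(400,300));b=cv2.resize(b,(400,300))
cv2.imwrite('pics/e.png',np.hstack([a,b]))
from h import *
im=cv2.imread('pics/e_wrist.png')[:,:,::-1].copy();ce=cam('wrist')
for k in blobs(im,'red',300): e=cv2.fitEllipse(k);print(e,onplane('',e[0],.15,ce))
E
```

```text
((282.34454345703125, 284.8240966796875), (114.57275390625, 126.56233978271484), 88.02334594726562) [ 0.4295 -0.2474  0.15  ]
((281.5033264160156, 212.91439819335938), (103.9367446899414, 114.85005187988281), 178.0635223388672) [ 0.3995 -0.2477  0.15  ]
```

View pics/e.png

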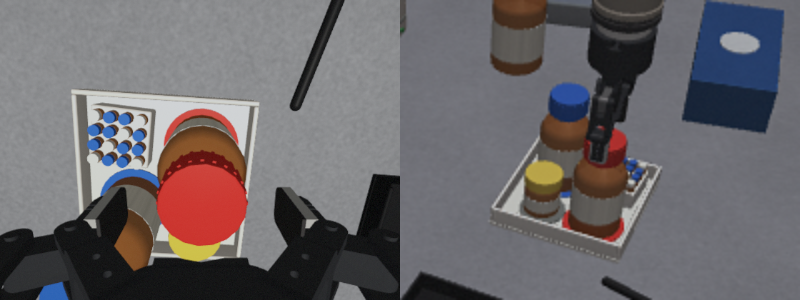

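The side view now shows the near finger alongside the red cap, and the cap is centred in the wrist view at (282,285). I'll go 10 mm lower and close.

Emit:
move_arm([
  [[0,0,0.005,0,0,0,0.085],[0,0,0.005,0,0,0,0.085],[0,0,0,0,0,0,0.085],[0,0,0,0,0,0,0.03],[0,0,0,0,0,0,0.03],[0,0,0,0,0,0,0.03],[0,0,0,0,0,0,0.03],[0,0,0,0,0,0,0.03],[0,0,0,0,0,0,0.03]],
], squeeze=50)

```text
t: 8.07
eef_pos: [0.4301, -0.2481, 0.0892]
tool_rot: [0.0, -0.0, 1.0, 0.0]
contact_force: [-0.4, 1.2, 5.7]
gripper_width: 0.597
grasp_force: 51.7
```

Emit:
move_arm([
  [[0,0,-0.01,0,0,0,0.03],[0,0,-0.018,0,0,0,0.03],[0,0,-0.02,0,0,0,0.03],[0,0,-0.017,0,0,0,0.03],[-0.01,0.015,0,0,0,0,0.03],[-0.01,0.025,0,0,0,0,0.03],[-0.01,0.035,0,0,0,0,0.03],[-0.01,0.039,0,0,0,0,0.03],[-0.01,0.039,0,0,0,0,0.03],[-0.01,0.039,0,0,0,0,0.03],[-0.01,0.039,0,0,0,0,0.03],[-0.01,0.039,0,0,0,0,0.03],[0.011,0.039,0,0,0,0,0.03],[0.011,0.039,0,0,0,0,0.03],[0.011,0.039,0,0,0,0,0.03],[0.011,0.039,0,0,0,0,0.03],[0.011,0.039,0,0,0,0,0.03],[0.011,0.035,0,0,0,0,0.03],[0.011,0.025,0,0,0,0,0.03],[0.011,0.015,0,0,0,0,0.03]],
])

```text
t: 10.58
eef_pos: [0.4208, 0.293, 0.1536]
tool_rot: [-0.0, -0.001, 1.0, -0.0]
contact_force: [-0.6, -0.1, -4.3]
gripper_width: 0.591
grasp_force: 53.0
```

```bash
python3 look.py f top; python3 -c "
from h import *
print(pose()[:3,3],bot.get_obs()['gripper_width'],bot.get_obs()['grasp_force'])"
```

```text
[0.4191 0.295  0.1535] 0.5908702584661113 53.0393922328949
```

View pics/f_top.png

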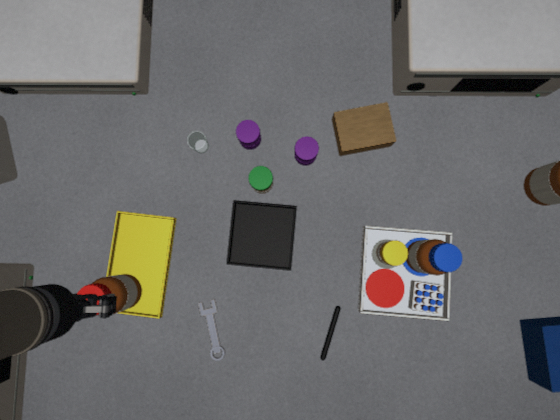

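Bottle held, red mat now exposed at (385,288), the bottle is over the near end of the parking tray. Lowering.

Emit:
move_arm([
  [[0,0,0.012,0,0,0,0.03],[0,0,0.015,0,0,0,0.03],[0,0,0.015,0,0,0,0.03],[0,0,0.012,0,0,0,0.03],[0,0,0.006,0,0,0,0.03],[0,0,0.003,0,0,0,0.03],[0,0,0.002,0,0,0,0.03],[0,0,0.001,0,0,0,0.03],[0,0,0,0,0,0,0.03]],
])

```text
t: 11.75
eef_pos: [0.4219, 0.2921, 0.088]
tool_rot: [0.0, -0.0, 1.0, 0.0]
contact_force: [0.3, -0.1, -4.3]
gripper_width: 0.59
grasp_force: 53.1
```

Emit:
move_arm([
  [[0,0,0.001,0,0,0,0.03],[0,0,0.001,0,0,0,0.03],[0,0,0,0,0,0,0.03]],
])

```text
t: 12.12
eef_pos: [0.4222, 0.2922, 0.0862]
tool_rot: [0.0, 0.0, 1.0, 0.0]
contact_force: [-0.1, -0.7, 2.3]
gripper_width: 0.594
grasp_force: 53.6
```

Emit:
move_arm([
  [[0,0,0,0,0,0,0.085],[0,0,0,0,0,0,0.085],[0,0,0,0,0,0,0.085],[0,0,-0.015,0,0,0,0.085],[0,0,-0.03,0,0,0,0.085],[0,0,-0.035,0,0,0,0.085],[-0.0056,-0.047,0,0,0,0,0.085],[-0.0056,-0.047,0,0,0,0,0.085],[-0.0056,-0.047,0,0,0,0,0.085],[-0.0056,-0.047,0,0,0,0,0.085],[-0.0056,-0.047,0,0,0,0,0.085],[-0.0056,-0.047,0,0,0,0,0.085],[-0.0056,-0.047,0,0,0,0,0.085],[-0.0056,-0.047,0,0,0,0,0.085],[-0.0056,-0.047,0,0,0,0,0.085],[-0.0056,-0.047,0,0,0,0,0.085],[-0.0056,-0.047,0,0,0,0,0.085],[-0.0056,-0.047,0,0,0,0,0.085],[-0.0056,-0.047,0,0,0,0,0.085],[0,-0.005,0,0,0,0,0.085]],
])

```text
t: 14.62
eef_pos: [0.494, -0.3283, 0.1669]
tool_rot: [0.0, 0.003, 1.0, -0.001]
contact_force: [-0.7, 0.3, -1.5]
gripper_width: 0.992
grasp_force: 0.0
```

Run:
```python
from w import *
im,ce=wrist('g')
for c,z in (('blue',.15),('red',.007),('yellow',.069)):
    for k in blobs(im,c,300)[:2]: e=cv2.fitEllipse(cv2.convexHull(k));print(c,e,onplane('',e[0],z,ce))
print(pose()[:3,3])
```

```text
blue ((284.5575256347656, 237.97840881347656), (85.39926147460938, 86.1668701171875), 17.164295196533203) [ 0.4981 -0.3259  0.15  ]
blue ((283.113037109375, 190.452392578125), (81.11286163330078, 82.21614074707031), 93.93949127197266) [ 0.4693 -0.3266  0.15  ]
red ((366.35736083984375, 118.26052856445312), (85.5549087524414, 91.75411987304688), 31.94487190246582) [ 0.4306 -0.2475  0.007 ]
yellow ((368.86236572265625, 212.61843872070312), (61.095577239990234, 63.27736282348633), 106.0552978515625) [ 0.5055 -0.2557  0.069 ]
[ 0.4942 -0.3266  0.1666]
```

Emit:
move_arm([
  [[-0.002,-0.001,0,0,0,0,0.085],[0,0,0.015,0,0,0,0.085],[0,0,0.02,0,0,0,0.085],[0,0,0.02,0,0,0,0.085],[0,0,0.015,0,0,0,0.085],[0,0,0.006,0,0,0,0.085],[0,0,0,0,0,0,0.085],[0,0,0,0,0,0,0.03],[0,0,0,0,0,0,0.03],[0,0,0,0,0,0,0.03],[0,0,0,0,0,0,0.03],[0,0,0,0,0,0,0.03],[0,0,0,0,0,0,0.03]],
])

```text
t: 16.3
eef_pos: [0.4972, -0.3256, 0.0907]
tool_rot: [0.001, 0.0, 1.0, -0.0]
contact_force: [-1.6, 0.0, 6.1]
gripper_width: 0.595
grasp_force: 52.2
```

Emit:
move_arm([
  [[0,0,-0.012,0,0,0,0.03],[0,0,-0.026,0,0,0,0.03],[0,0,-0.03,0,0,0,0.03],[0,0,-0.025,0,0,0,0.03],[-0.0021,0.02,0,0,0,0,0.03],[-0.0021,0.03,0,0,0,0,0.03],[-0.0021,0.04,0,0,0,0,0.03],[-0.0021,0.043,0,0,0,0,0.03],[-0.0021,0.043,0,0,0,0,0.03],[-0.0021,0.043,0,0,0,0,0.03],[-0.0021,0.043,0,0,0,0,0.03],[-0.0021,0.043,0,0,0,0,0.03],[-0.0021,0.043,0,0,0,0,0.03],[-0.0021,0.043,0,0,0,0,0.03],[-0.0021,0.043,0,0,0,0,0.03],[-0.0021,0.043,0,0,0,0,0.03],[-0.0021,0.043,0,0,0,0,0.03],[-0.0021,0.04,0,0,0,0,0.03],[-0.0021,0.03,0,0,0,0,0.03],[-0.0021,0.02,0,0,0,0,0.03]],
])

```text
t: 18.8
eef_pos: [0.5293, 0.2863, 0.1823]
tool_rot: [-0.001, -0.001, 1.0, -0.0]
contact_force: [-0.0, -1.5, -5.8]
gripper_width: 0.59
grasp_force: 53.9
```

Emit:
move_arm([
  [[0,0,0.01,0,0,0,0.03],[0,0,0.02,0,0,0,0.03],[0,0,0.02,0,0,0,0.03],[0,0,0.02,0,0,0,0.03],[0,0,0.015,0,0,0,0.03],[0,0,0.006,0,0,0,0.03],[0,0,0,0,0,0,0.03],[0,0,0,0,0,0,0.03]],
])

```text
t: 19.8
eef_pos: [0.5308, 0.2851, 0.0925]
tool_rot: [0.001, 0.0, 1.0, 0.0]
contact_force: [0.6, 0.2, -5.6]
gripper_width: 0.589
grasp_force: 53.9
```

Emit:
move_arm([
  [[0,0,0.002,0,0,0,0.03],[0,0,0.001,0,0,0,0.03],[0,0,0.001,0,0,0,0.03],[0,0,0,0,0,0,0.03],[0,0,0,0,0,0,0.03]],
])

```text
t: 20.42
eef_pos: [0.5303, 0.285, 0.0878]
tool_rot: [0.0, 0.0, 1.0, 0.0]
contact_force: [0.5, 0.1, -4.4]
gripper_width: 0.588
grasp_force: 54.1
```

Emit:
move_arm([
  [[0,0,0.001,0,0,0,0.03],[0,0,0,0,0,0,0.03],[0,0,0,0,0,0,0.085],[0,0,0,0,0,0,0.085],[0,0,0,0,0,0,0.085],[0,0,-0.015,0,0,0,0.085],[0,0,-0.035,0,0,0,0.085],[0,0,-0.03,0,0,0,0.085],[0.002,-0.045,0,0,0,0,0.085],[0.002,-0.045,0,0,0,0,0.085],[0.002,-0.045,0,0,0,0,0.085],[0.002,-0.045,0,0,0,0,0.085],[0.002,-0.045,0,0,0,0,0.085],[0.002,-0.045,0,0,0,0,0.085],[0.002,-0.045,0,0,0,0,0.085],[0.002,-0.045,0,0,0,0,0.085],[0.002,-0.045,0,0,0,0,0.085],[0.002,-0.045,0,0,0,0,0.085],[0.002,-0.045,0,0,0,0,0.085],[0.002,-0.045,0,0,0,0,0.085]],
])

```text
t: 22.92
eef_pos: [0.5065, -0.2566, 0.1679]
tool_rot: [0.001, -0.0, 1.0, -0.0]
contact_force: [0.9, -0.3, -0.3]
gripper_width: 0.997
grasp_force: 0.0
```

Emit:
move_arm([
  [[0,0,0,0,0,0,0.085],[0,0,0,0,0,0,0.085],[0,0,0,0,0,0,0.085]],
])

```text
t: 23.3
eef_pos: [0.5067, -0.2536, 0.167]
tool_rot: [0.0, -0.001, 1.0, 0.0]
contact_force: [0.4, 0.3, 1.0]
gripper_width: 0.995
grasp_force: 0.0
```

Run:
```python
from w import *
im,ce=wrist('i')
for c,z in (('blue',.007),('red',.007),('yellow',.069)):
    for k in blobs(im,c,300)[:2]: e=cv2.fitEllipse(cv2.convexHull(k));print(c,e,onplane('',e[0],z,ce))
print(pose()[:3,3])
im=imaging.read_camera('top');cv2.imwrite('pics/i_top.png',im[:,:,::-1])
for c,z in (('blue',.007),('red',.007),('blue',.147),('red',.147),('yellow',.069)):
    for k in blobs(im,c,100)[:3]: e=cv2.fitEllipse(cv2.convexHull(k));print(c,e,onplane('top',e[0],z))
```

```text
blue ((206.8924560546875, 177.549560546875), (80.52665710449219, 85.1583251953125), 128.84457397460938) [ 0.4993 -0.3261  0.007 ]
red ((287.15472412109375, 104.68887329101562), (87.7585678100586, 91.7723617553711), 1.9341486692428589) [ 0.4305 -0.2474  0.007 ]
yellow ((280.4566955566406, 198.74794006347656), (61.19505310058594, 62.254295349121094), 10.343273162841797) [ 0.506  -0.2536  0.069 ]
[ 0.5067 -0.2536  0.1669]
blue ((117.96949005126953, 233.84764099121094), (26.860754013061523, 28.794872283935547), 61.81964874267578) [0.5411 0.3433 0.007 ]
blue ((416.0115051269531, 268.8674621582031), (9.625714302062988, 27.105709075927734), 108.05723571777344) [ 0.4737 -0.3165  0.007 ]
red ((384.5403747558594, 287.8077392578125), (36.84358596801758, 38.255741119384766), 140.5462188720703) [ 0.432  -0.2479  0.007 ]
red ((109.08067321777344, 294.2851867675781), (26.65773582458496, 28.57974624633789), 29.382234573364258) [0.4079 0.3553 0.007 ]
blue ((117.96949005126953, 233.84764099121094), (26.860754013061523, 28.794872283935547), 61.81964874267578) [0.5362 0.2811 0.147 ]
blue ((416.0115051269531, 268.8674621582031), (9.625714302062988, 27.105709075927734), 108.05723571777344) [ 0.4799 -0.2698  0.147 ]
red ((384.5403747558594, 287.8077392578125), (36.84358596801758, 38.255741119384766), 140.5462188720703) [ 0.4451 -0.2126  0.147 ]
red ((109.08067321777344, 294.2851867675781), (26.65773582458496, 28.57974624633789), 29.382234573364258) [0.4249 0.2911 0.147 ]
yellow ((136.50657653808594, 264.56243896484375), (88.85700225830078, 124.77254486083984), 11.836592674255371) [0.4764 0.2735 0.069 ]
```

View pics/i.png

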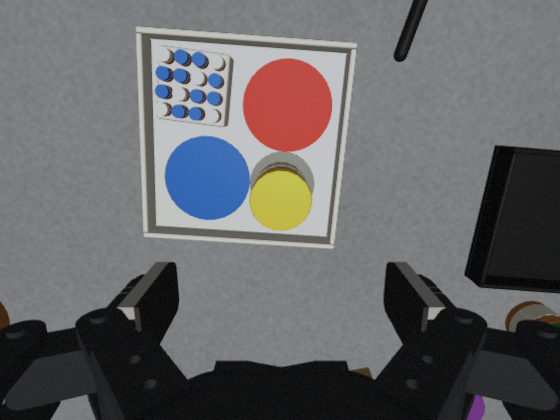

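The tray view is clear: blue mat at (207,178), red mat at (287,105), yellow lid at (281,199), rack undisturbed. Now gripping the used jar.

Emit:
move_arm([
  [[0,0,0.02,0,0,0,0.085],[0,0,0.035,0,0,0,0.085],[0,0,0.035,0,0,0,0.085],[0,0,0.03,0,0,0,0.085],[0,0,0.02,0,0,0,0.085],[0,0,0.01,0,0,0,0.085],[0,0,0.005,0,0,0,0.085],[0,0,0,0,0,0,0.085],[0,0,0,0,0,0,0.03],[0,0,0,0,0,0,0.03],[0,0,0,0,0,0,0.03],[0,0,0,0,0,0,0.03],[0,0,0,0,0,0,0.03],[0,0,0,0,0,0,0.03]],
], squeeze=30)

```text
t: 25.15
eef_pos: [0.5068, -0.2552, 0.0125]
tool_rot: [0.001, 0.0, 1.0, 0.0]
contact_force: [-1.0, 0.6, 7.0]
gripper_width: 0.597
grasp_force: 30.7
```

Emit:
move_arm([
  [[0,0,-0.01,0,0,0,0.03],[0,0,-0.025,0,0,0,0.03],[0,0,-0.025,0,0,0,0.03],[-0.0046,0.02,0,0,0,0,0.03],[-0.0046,0.035,0,0,0,0,0.03],[-0.0046,0.042,0,0,0,0,0.03],[-0.0046,0.042,0,0,0,0,0.03],[-0.0046,0.042,0,0,0,0,0.03],[-0.0046,0.042,0,0,0,0,0.03],[-0.0046,0.033,0,0,0,0,0.03],[-0.0046,0.02,0,0,0,0,0.03],[0,0,0.01,0,0,0,0.03],[0,0,0.02,0,0,0,0.03],[0,0,0.016,0,0,0,0.03],[0,0,0.008,0,0,0,0.03],[0,0,0.003,0,0,0,0.03],[0,0,0,0,0,0,0.03]],
])

```text
t: 27.28
eef_pos: [0.5432, 0.0207, 0.0149]
tool_rot: [0.0, 0.0, 1.0, -0.0]
contact_force: [0.5, -0.8, -1.2]
gripper_width: 0.59
grasp_force: 31.6
```

Emit:
move_arm([
  [[0,0,0.002,0,0,0,0.03],[0,0,0.001,0,0,0,0.03],[0,0,0.001,0,0,0,0.03],[0,0,0,0,0,0,0.03],[0,0,0,0,0,0,0.03]],
])

```text
t: 27.9
eef_pos: [0.5431, 0.021, 0.0108]
tool_rot: [0.0, -0.0, 1.0, 0.0]
contact_force: [0.1, 0.3, -0.9]
gripper_width: 0.6
grasp_force: 31.6
```

Emit:
move_arm([
  [[0,0,0.001,0,0,0,0.03],[0,0,0,0,0,0,0.03],[0,0,0,0,0,0,0.07],[0,0,0,0,0,0,0.085],[0,0,0,0,0,0,0.085],[0,0,-0.02,0,0,0,0.085],[0,0,-0.04,0,0,0,0.085],[0,0,-0.05,0,0,0,0.085],[-0.035,0,0,0,0,0,0.085],[-0.045,0,0,0,0,0,0.085],[-0.035,0,0,0,0,0,0.085],[0,0,0,0,0,0,0.085],[0,0,0,0,0,0,0.085]],
])

```text
t: 29.52
eef_pos: [0.6569, 0.0206, 0.1192]
tool_rot: [-0.001, 0.0, 1.0, -0.0]
contact_force: [0.2, -0.1, -0.2]
gripper_width: 0.994
grasp_force: 0.0
```

Run:
```python
from w import *
im,ce=wrist('j')
for c,z in (('green',.062),('yellow',.067)):
    for k in blobs(im,c,300)[:2]: e=cv2.fitEllipse(cv2.convexHull(k));print(c,e,onplane('',e[0],z,ce))
print(pose()[:3,3])
```

```text
green ((284.8160095214844, 216.31146240234375), (70.84686279296875, 72.22030639648438), 176.97474670410156) [0.6592 0.0236 0.062 ]
yellow ((282.13323974609375, 37.570281982421875), (84.26966857910156, 93.52997589111328), 1.161877989768982) [0.5449 0.0217 0.067 ]
yellow ((555.5958251953125, 50.85312271118164), (56.625186920166016, 129.3344268798828), 17.97281837463379) [0.5526 0.189  0.067 ]
[0.6568 0.0207 0.1193]
```

View pics/j.png

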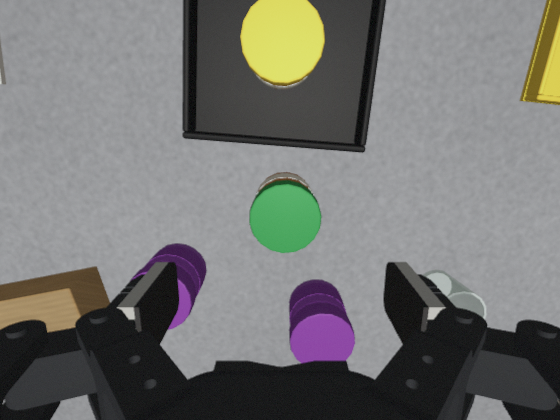

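The used jar stands upright in the tub at (283,40), and the green jar is at (285,216). The purple decoys are clear of the fingers.

Emit:
move_arm([
  [[-0.0024,0.0029,0.01,0,0,0,0.085],[0,0,0.025,0,0,0,0.085],[0,0,0.03,0,0,0,0.085],[0,0,0.025,0,0,0,0.085],[0,0,0.015,0,0,0,0.085],[0,0,0.0085,0,0,0,0.085],[0,0,0,0,0,0,0.085],[0,0,0,0,0,0,0.03],[0,0,0,0,0,0,0.03],[0,0,0,0,0,0,0.03],[0,0,0,0,0,0,0.03],[0,0,0,0,0,0,0.03],[0,0,0,0,0,0,0.03]],
])

```text
t: 31.2
eef_pos: [0.6612, 0.0238, 0.0073]
tool_rot: [0.001, 0.0, 1.0, 0.0]
contact_force: [-1.8, 0.4, 5.1]
gripper_width: 0.59
grasp_force: 31.1
```

Emit:
move_arm([
  [[0,0,-0.01,0,0,0,0.03],[0,0,-0.03,0,0,0,0.03],[0,0,-0.035,0,0,0,0.03],[0,0,-0.035,0,0,0,0.03],[0.01,-0.01,0,0,0,0,0.03],[0.025,-0.025,0,0,0,0,0.03],[0.03,-0.03,0,0,0,0,0.03],[0.03,-0.03,0,0,0,0,0.03],[0.03,-0.03,0,0,0,0,0.03],[0.02,-0.02,0,0,0,0,0.03],[0.01,-0.01,0,0,0,0,0.03],[0,0,0,0,0,0,0.03],[0,0,0,0,0,0,0.03]],
])

```text
t: 32.83
eef_pos: [0.5067, -0.13, 0.1162]
tool_rot: [0.0, -0.001, 1.0, 0.0]
contact_force: [-0.3, 0.7, -0.9]
gripper_width: 0.595
grasp_force: 31.7
```

Run:
```python
from w import *
im,ce=wrist('k')
p=pose()[:3,3];print(p)
for c,z in (('blue',.007),('red',.007),('green',p[2]-.0073+.062)):
    for k in blobs(im,c,300)[:2]: e=cv2.fitEllipse(cv2.convexHull(k));print(c,e,onplane('',e[0],z,ce))
# grey mat: mid-grey, unsaturated, near expected pixel
K,E=ce; q=K@(np.linalg.inv(E)@[.505,-.253,.007,1])[:3]; u,v=(q[:2]/q[2]).astype(int); print('exp',u,v)
g=cv2.cvtColor(im,cv2.COLOR_RGB2HSV); print('V row',g[v,max(0,u-70):u+70:6,2]); 
ref=int(g[v,u,2]); m=((abs(g[...,2].astype(int)-ref)<18)&(g[...,1]<50)).astype('uint8')*255
m=cv2.morphologyEx(m,cv2.MORPH_OPEN,np.ones((5,5)))
for k in cv2.findContours(m,0,1)[0]:
    if cv2.pointPolygonTest(k,(float(u),float(v)),False)>=0 and len(k)>20: e=cv2.fitEllipse(cv2.convexHull(k)); print('grey',e,onplane('',e[0],.007,ce))
```

```text
[ 0.5066 -0.1299  0.1162]
blue ((48.63408279418945, 187.2832794189453), (89.0668716430664, 106.02562713623047), 128.40872192382812) [ 0.4989 -0.3256  0.007 ]
blue ((11.874464988708496, 92.64493560791016), (17.079933166503906, 40.80767059326172), 99.64579010009766) [ 0.4231 -0.3413  0.007 ]
red ((132.5972442626953, 102.12965393066406), (100.33714294433594, 113.42900085449219), 143.32278442382812) [ 0.4302 -0.2472  0.007 ]
green ((280.91314697265625, 282.4683837890625), (128.17819213867188, 129.79388427734375), 101.15711975097656) [ 0.5033 -0.1297  0.1709]
exp 135 194
V row [194 194 195 194 194 196 139 137 140 140 139 140 141 140 141 141 142 144
 141 217 218 218 111 135]
grey ((136.34808349609375, 193.76406860351562), (69.91602325439453, 77.41358184814453), 126.81654357910156) [ 0.5044 -0.2522  0.007 ]
```

View pics/k.png

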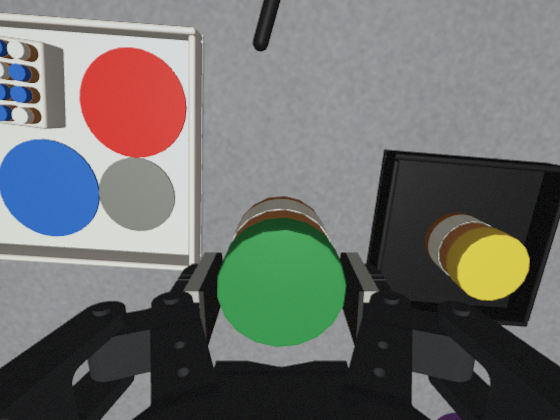

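Grey mat is at (136,194), now clear, and the jar is held level. Moving over it and setting it down.

Emit:
move_arm([
  [[0,-0.012,0,0,0,0,0.03],[0,-0.025,0,0,0,0,0.03],[0,-0.03,0,0,0,0,0.03],[0,-0.03,0,0,0,0,0.03],[0,-0.018,0,0,0,0,0.03],[0,-0.0073,0,0,0,0,0.03],[0,0,0.015,0,0,0,0.03],[0,0,0.025,0,0,0,0.03],[0,0,0.025,0,0,0,0.03],[0,0,0.018,0,0,0,0.03],[0,0,0.01,0,0,0,0.03],[0,0,0.004,0,0,0,0.03],[0,0,0.002,0,0,0,0.03],[0,0,0,0,0,0,0.03],[0,0,0,0,0,0,0.03]],
])

```text
t: 34.75
eef_pos: [0.5058, -0.2536, 0.0177]
tool_rot: [0.0, 0.0, 1.0, -0.0]
contact_force: [-0.8, 0.2, -0.7]
gripper_width: 0.592
grasp_force: 31.7
```

Emit:
move_arm([
  [[-0.001,0.0012,0.001,0,0,0,0.03],[0,0,0.001,0,0,0,0.03],[0,0,0.001,0,0,0,0.03],[0,0,0.001,0,0,0,0.03],[0,0,0,0,0,0,0.03],[0,0,0,0,0,0,0.03]],
])

```text
t: 35.5
eef_pos: [0.5066, -0.2523, 0.0142]
tool_rot: [0.0, 0.0, 1.0, 0.0]
contact_force: [-1.8, 1.6, 9.7]
gripper_width: 0.597
grasp_force: 32.7
```

Emit:
move_arm([
  [[0,0,0,0,0,0,0.06],[0,0,0,0,0,0,0.085],[0,0,0,0,0,0,0.085],[0,0,-0.02,0,0,0,0.085],[0,0,-0.04,0,0,0,0.085],[0,0,-0.05,0,0,0,0.085],[0,0,-0.04,0,0,0,0.085],[0,0,0,0,0,0,0.085],[0,0,0,0,0,0,0.085]],
])

```text
t: 36.62
eef_pos: [0.5062, -0.252, 0.1636]
tool_rot: [0.0, -0.0, 1.0, 0.0]
contact_force: [-0.9, 0.4, -0.7]
gripper_width: 0.994
grasp_force: 0.0
```

Run:
```python
from w import *
im,ce=wrist('l'); print(pose()[:3,3])
for c,z in (('blue',.007),('red',.007),('green',.069)):
    for k in blobs(im,c,300)[:1]: e=cv2.fitEllipse(cv2.convexHull(k));print(c,e,onplane('',e[0],z,ce))
im=imaging.read_camera('top')
for k in blobs(im,'green',100)[:1]:(u,v),s,a=cv2.minAreaRect(k); print('top',onplane('top',(u,v),.06))
```

```text
[ 0.5059 -0.2518  0.1629]
blue ((204.7793731689453, 178.79409790039062), (81.14195251464844, 85.97716522216797), 129.15452575683594) [ 0.4993 -0.326   0.007 ]
red ((285.48065185546875, 105.13949584960938), (88.46253204345703, 92.76468658447266), 1.1355974674224854) [ 0.4305 -0.2474  0.007 ]
green ((280.01385498046875, 199.47340393066406), (61.72981262207031, 62.8469123840332), 177.52244567871094) [ 0.5053 -0.2524  0.069 ]
```

Emit:
move_arm([
  [[-0.002,0.03,0,0,0,0,0.085],[-0.002,0.047,0,0,0,0,0.085],[-0.002,0.047,0,0,0,0,0.085],[-0.002,0.047,0,0,0,0,0.085],[-0.002,0.047,0,0,0,0,0.085],[-0.002,0.047,0,0,0,0,0.085],[-0.002,0.047,0,0,0,0,0.085],[-0.002,0.047,0,0,0,0,0.085],[-0.002,0.047,0,0,0,0,0.085],[-0.002,0.047,0,0,0,0,0.085],[-0.002,0.047,0,0,0,0,0.085],[-0.002,0.037,0,0,0,0,0.085],[0,0,0,0,0,0,0.085],[0,0,0,0,0,0,0.085],[0,0,0,0,0,0,0.085]],
])

```text
t: 38.6
eef_pos: [0.5306, 0.2829, 0.1629]
tool_rot: [-0.0, 0.001, 1.0, -0.0]
contact_force: [-0.3, -0.2, -0.5]
gripper_width: 0.998
grasp_force: 0.0
```

Run:
```python
from w import *
im,ce=wrist('m'); print(pose()[:3,3])
for c in ('blue','red'):
    for k in blobs(im,c,300)[:1]: e=cv2.fitEllipse(cv2.convexHull(k));print(c,e,onplane('',e[0],.147,ce))
```

```text
[0.5306 0.2831 0.1631]
blue ((283.1316223144531, 233.0279998779297), (86.047119140625, 89.26618957519531), 179.03541564941406) [0.5312 0.2844 0.147 ]
red ((299.4499816894531, 33.124732971191406), (100.6424560546875, 111.54217529296875), 8.471185684204102) [0.4239 0.2929 0.147 ]
```

Emit:
move_arm([
  [[-0.0006,0.0014,0.015,0,0,0,0.085],[0,0,0.02,0,0,0,0.085],[0,0,0.02,0,0,0,0.085],[0,0,0.014,0,0,0,0.085],[0,0,0.006,0,0,0,0.085],[0,0,0,0,0,0,0.085],[0,0,0,0,0,0,0.03],[0,0,0,0,0,0,0.03],[0,0,0,0,0,0,0.03],[0,0,0,0,0,0,0.03],[0,0,0,0,0,0,0.03],[0,0,0,0,0,0,0.03]],
], squeeze=50)

```text
t: 40.15
eef_pos: [0.5317, 0.2862, 0.0892]
tool_rot: [0.001, 0.0, 1.0, 0.0]
contact_force: [-0.8, -1.6, 5.7]
gripper_width: 0.595
grasp_force: 51.8
```

Emit:
move_arm([
  [[0,0,-0.014,0,0,0,0.03],[0,0,-0.028,0,0,0,0.03],[0,0,-0.032,0,0,0,0.03],[0,0,-0.026,0,0,0,0.03],[0.002,-0.02,0,0,0,0,0.03],[0.002,-0.03,0,0,0,0,0.03],[0.002,-0.04,0,0,0,0,0.03],[0.002,-0.0432,0,0,0,0,0.03],[0.002,-0.0432,0,0,0,0,0.03],[0.002,-0.0432,0,0,0,0,0.03],[0.002,-0.0432,0,0,0,0,0.03],[0.002,-0.0432,0,0,0,0,0.03],[0.002,-0.0432,0,0,0,0,0.03],[0.002,-0.0432,0,0,0,0,0.03],[0.002,-0.0432,0,0,0,0,0.03],[0.002,-0.0432,0,0,0,0,0.03],[0.002,-0.0432,0,0,0,0,0.03],[0.002,-0.04,0,0,0,0,0.03],[0.002,-0.03,0,0,0,0,0.03],[0.002,-0.02,0,0,0,0,0.03]],
])

```text
t: 42.65
eef_pos: [0.4959, -0.3278, 0.1867]
tool_rot: [-0.002, 0.002, 1.0, 0.0]
contact_force: [0.3, -0.1, -5.1]
gripper_width: 0.588
grasp_force: 53.7
```

Emit:
move_arm([
  [[0,0,0.005,0,0,0,0.03],[0,0,0.02,0,0,0,0.03],[0,0,0.025,0,0,0,0.03],[0,0,0.02,0,0,0,0.03],[0,0,0.01,0,0,0,0.03],[0,0,0.005,0,0,0,0.03],[0,0,0,0,0,0,0.03],[0,0,0,0,0,0,0.03]],
])

```text
t: 43.65
eef_pos: [0.4995, -0.3262, 0.1039]
tool_rot: [0.001, 0.0, 1.0, -0.0]
contact_force: [-0.7, -0.4, -5.8]
gripper_width: 0.591
grasp_force: 53.8
```

Run:
```python
from w import *
im,ce=wrist('n'); p=pose()[:3,3];print(p)
for k in blobs(im,'blue',300)[:2]: e=cv2.fitEllipse(cv2.convexHull(k));print(e,onplane('',e[0],p[2]-.0852+.143,ce))
```

```text
[ 0.4995 -0.3262  0.1039]
((280.7679748535156, 289.2331848144531), (132.0695037841797, 139.03985595703125), 0.23697784543037415) [ 0.4974 -0.326   0.1617]
((281.0174560546875, 198.78712463378906), (96.51541900634766, 100.5770263671875), 98.82101440429688) [ 0.4619 -0.3259  0.1617]
```

Emit:
move_arm([
  [[-0.0005,0,0.005,0,0,0,0.03],[0,0,0.003,0,0,0,0.03],[0,0,0.0015,0,0,0,0.03],[0,0,0.001,0,0,0,0.03],[0,0,0.001,0,0,0,0.03],[0,0,0,0,0,0,0.03],[0,0,0,0,0,0,0.03]],
])

```text
t: 44.58
eef_pos: [0.4999, -0.3261, 0.0923]
tool_rot: [0.0, 0.0, 1.0, -0.0]
contact_force: [-0.0, 0.5, 2.5]
gripper_width: 0.589
grasp_force: 54.4
```

Emit:
move_arm([
  [[0,0,0,0,0,0,0.06],[0,0,0,0,0,0,0.085],[0,0,0,0,0,0,0.085],[0,0,-0.015,0,0,0,0.085],[0,0,-0.03,0,0,0,0.085],[0,0,-0.03,0,0,0,0.085],[0.0055,0.035,0,0,0,0,0.085],[0.0055,0.046,0,0,0,0,0.085],[0.0055,0.046,0,0,0,0,0.085],[0.0055,0.046,0,0,0,0,0.085],[0.0055,0.046,0,0,0,0,0.085],[0.0055,0.046,0,0,0,0,0.085],[0.0055,0.046,0,0,0,0,0.085],[0.0055,0.046,0,0,0,0,0.085],[0.0055,0.046,0,0,0,0,0.085],[0.0055,0.046,0,0,0,0,0.085],[0.0055,0.046,0,0,0,0,0.085],[0.0055,0.046,0,0,0,0,0.085],[0.0055,0.046,0,0,0,0,0.085],[0.0055,0.031,0,0,0,0,0.085]],
])

```text
t: 47.08
eef_pos: [0.4225, 0.2946, 0.1678]
tool_rot: [0.001, -0.001, 1.0, 0.001]
contact_force: [-0.1, -0.8, 0.7]
gripper_width: 0.992
grasp_force: 0.0
```

Emit:
move_arm([
  [[0,0,0.002,0,0,0,0.085],[0,0,0.003,0,0,0,0.085],[0,0,0,0,0,0,0.085]],
])

```text
t: 47.45
eef_pos: [0.4229, 0.2906, 0.1618]
tool_rot: [-0.0, 0.001, 1.0, -0.0]
contact_force: [-0.3, 1.0, 0.3]
gripper_width: 0.997
grasp_force: 0.0
```

Run:
```python
from w import *
im,ce=wrist('o'); print(pose()[:3,3])
for k in blobs(im,'red',300)[:2]: e=cv2.fitEllipse(cv2.convexHull(k));print(e,onplane('',e[0],.147,ce))
```

```text
[0.4229 0.2908 0.1619]
((284.5028076171875, 228.90875244140625), (85.82405853271484, 86.98487091064453), 95.58674621582031) [0.4206 0.293  0.147 ]
```

Emit:
move_arm([
  [[0.001,0.0015,0.015,0,0,0,0.085],[0,0,0.02,0,0,0,0.085],[0,0,0.02,0,0,0,0.085],[0,0,0.0135,0,0,0,0.085],[0,0,0.006,0,0,0,0.085],[0,0,0,0,0,0,0.085],[0,0,0,0,0,0,0.03],[0,0,0,0,0,0,0.03],[0,0,0,0,0,0,0.03],[0,0,0,0,0,0,0.03],[0,0,0,0,0,0,0.03],[0,0,0,0,0,0,0.03]],
])

```text
t: 49.0
eef_pos: [0.4221, 0.2939, 0.0882]
tool_rot: [0.0, 0.0, 1.0, 0.001]
contact_force: [-0.9, -1.4, 5.0]
gripper_width: 0.59
grasp_force: 51.5
```

Emit:
move_arm([
  [[0,0,-0.012,0,0,0,0.03],[0,0,-0.022,0,0,0,0.03],[0,0,-0.024,0,0,0,0.03],[0,0,-0.017,0,0,0,0.03],[-0.0105,-0.015,0,0,0,0,0.03],[-0.0105,-0.025,0,0,0,0,0.03],[-0.0105,-0.035,0,0,0,0,0.03],[-0.0105,-0.039,0,0,0,0,0.03],[-0.0105,-0.039,0,0,0,0,0.03],[-0.0105,-0.039,0,0,0,0,0.03],[-0.0105,-0.039,0,0,0,0,0.03],[-0.0105,-0.039,0,0,0,0,0.03],[0.0094,-0.039,0,0,0,0,0.03],[0.0094,-0.039,0,0,0,0,0.03],[0.0095,-0.039,0,0,0,0,0.03],[0.0095,-0.039,0,0,0,0,0.03],[0.0095,-0.039,0,0,0,0,0.03],[0.0095,-0.035,0,0,0,0,0.03],[0.0094,-0.025,0,0,0,0,0.03],[0.0094,-0.0163,0,0,0,0,0.03]],
])

```text
t: 51.5
eef_pos: [0.429, -0.2488, 0.1625]
tool_rot: [-0.0, 0.001, 1.0, 0.0]
contact_force: [0.6, 0.4, -3.4]
gripper_width: 0.592
grasp_force: 53.1
```

Emit:
move_arm([
  [[0,0,0.005,0,0,0,0.03],[0,0,0.018,0,0,0,0.03],[0,0,0.018,0,0,0,0.03],[0,0,0.012,0,0,0,0.03],[0,0,0.006,0,0,0,0.03],[0,0,0,0,0,0,0.03],[0,0,0,0,0,0,0.03]],
])

```text
t: 52.38
eef_pos: [0.4304, -0.2478, 0.1037]
tool_rot: [0.0, 0.0, 1.0, -0.0]
contact_force: [0.7, 0.5, -4.5]
gripper_width: 0.591
grasp_force: 53.3
```

Run:
```python
from w import *
im,ce=wrist('p'); p=pose()[:3,3];print(p)
for k in blobs(im,'red',300)[:2]: e=cv2.fitEllipse(cv2.convexHull(k));print(e,onplane('',e[0],p[2]-.0842+.143,ce))
```

```text
[ 0.4304 -0.2478  0.1038]
((281.19036865234375, 292.20648193359375), (123.49044799804688, 135.8838653564453), 87.32511901855469) [ 0.429  -0.2475  0.1626]
((280.9997863769531, 199.28463745117188), (97.59294128417969, 100.40673065185547), 91.15253448486328) [ 0.3928 -0.2475  0.1626]
```

Emit:
move_arm([
  [[0,0,0.005,0,0,0,0.03],[0,0,0.004,0,0,0,0.03],[0,0,0.0015,0,0,0,0.03],[0,0,0.001,0,0,0,0.03],[0,0,0.001,0,0,0,0.03],[0,0,0,0,0,0,0.03],[0,0,0,0,0,0,0.03]],
])

```text
t: 53.3
eef_pos: [0.4303, -0.2479, 0.0912]
tool_rot: [0.0, 0.0, 1.0, -0.0]
contact_force: [-1.3, 0.4, 4.5]
gripper_width: 0.586
grasp_force: 53.7
```

Contact. Releasing and rising for a final check.

Emit:
move_arm([
  [[0,0,0,0,0,0,0.06],[0,0,0,0,0,0,0.085],[0,0,0,0,0,0,0.085],[0,0,-0.015,0,0,0,0.085],[0,0,-0.03,0,0,0,0.085],[0,0,-0.04,0,0,0,0.085],[-0.01,-0.005,-0.04,0,0,0,0.085],[-0.005,-0.003,-0.04,0,0,0,0.085],[0,0,0,0,0,0,0.085],[0,0,0,0,0,0,0.085],[0,0,0,0,0,0,0.085]],
])

```text
t: 54.68
eef_pos: [0.4441, -0.2552, 0.2548]
tool_rot: [-0.001, 0.0, 1.0, 0.0]
contact_force: [-1.4, -0.1, -0.1]
gripper_width: 0.998
grasp_force: 0.0
```

```bash
python3 - <<'E'
from w import *
im,ce=wrist('q'); print(pose()[:3,3])
for c,z in (('blue',.15),('red',.15),('green',.069)):
    for k in blobs(im,c,300)[:2]: e=cv2.fitEllipse(cv2.convexHull(k));print(c,e,onplane('',e[0],z,ce))
E
python3 look.py q top
```

```text
[ 0.4441 -0.2553  0.2548]
blue ((200.8911895751953, 257.8217468261719), (58.76565933227539, 63.170082092285156), 41.51251220703125) [ 0.4979 -0.3252  0.15  ]
blue ((225.19920349121094, 214.86692810058594), (60.468536376953125, 64.29816436767578), 111.6029281616211) [ 0.4587 -0.3022  0.15  ]
red ((288.14996337890625, 181.0959930419922), (61.73371124267578, 62.617549896240234), 14.29061508178711) [ 0.4298 -0.2489  0.15  ]
green ((283.04766845703125, 234.49253845214844), (44.74636459350586, 46.382869720458984), 179.6165771484375) [ 0.5044 -0.2526  0.069 ]
```

View pics/q.png

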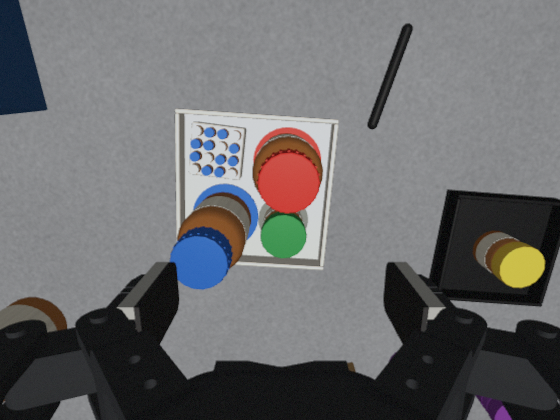

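View pics/q_top.png

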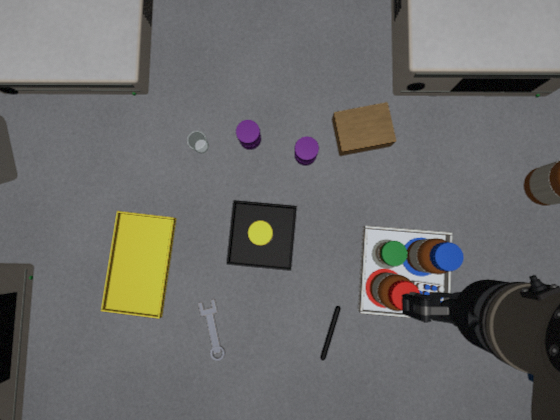

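Both views show everything in place: blue cap at (201,258), red cap at (288,181) and green lid at (283,234) over their mats in the wrist view, and the yellow lid in the tub at (260,233) in the top view. The rack has not moved.

```bash
python3 -c "
from station import bot
print(bot.hand_in())"
```

```text
the job is handed in; nothing more can be done
None
```

The jars are swapped and both bottles are back on their mats, each within about 2 mm of centre in the last look, with the used jar in the tub, the rack unmoved and about 55 s used; on the first grip the fingers came down lightly (about 7 N) on top of the red cap.

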